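# Raise the ice basket to its second stop and hold it

### The job

Raise the basket of the clear ice box so that I can take ice from it: first slide the small keeper on the box's front rail until its bolt sits centrally over the notch in the basket's rim, so that the rim can pass it. Then squeeze in the push button on the side of the black grip at the top of the telescoping mast, pull the grip straight up past the first stop to the second stop (full extension), and finish while still holding it there with the button squeezed in; do not let go. Leave the shaker, the jigger and the muddler where they are.

Things in the scene. Friction and masses are not known exactly. Their poses are not given: they have to be found in the camera images.
- icebox: Fixed clear acrylic open box 190 (x) x 170 (y) x 60 mm high, holding a steel basket of ice (130 x 140 mm, rim z 58). Origin: centre of its underside, on the axis of the telescoping mast (outer tube 26 mm thick, up to z 88); z up. Front is -x: there a keeper rail runs along y at x -104, top z 60. All mm below are in this frame, which turns with the box (yaw varies).
- keeper (a joint): Keeper's position along the rail in m, 0 to 0.09, growing to the box's +y (its y = -45 mm + this). Its bolt, 10 mm wide, reaches over the basket's front rim and blocks it from rising; at 0.057 the bolt is centred over the 24 mm notch in the rim, which lets the rim pass. About 2 N of friction; stays where left.
- keeper_tab (a point): Centre of the top of the keeper's upright grip tab: a block 16 (x) x 14 (y) x 36 mm high, its top at z 103 mm, standing on a 22 x 26 mm foot whose top is at z 67 mm, at x -104 mm.
- notch (a point): Centre of the notch in the basket's flat black front rim (22 mm deep in x, 140 mm long), at the rim's upper surface: x -76, y +12, z 58 mm with the basket down (rises with the basket). The notch is 24 mm wide along y.
- riser (a joint): Height of grip and basket in m: 0 down, first stop 0.050, second stop (end of travel) 0.10; moves straight up. With the button out a catch blocks it after 4 mm and again at the first stop; with the button in more than 4 mm it passes. Grip, basket and ice weigh 0.3 to 0.6 kg; nothing holds them at the second stop: let go, they sink back.
- head_top (a point): Centre of the top of the black grip, a block 30 (x) x 26 (y) x 46 mm high on the mast's axis, spanning z 97 to 143 with the basket down. Two thin steel rods leave it at z 94 along +x and -x only (42 mm out, then down to the basket); its +y and -y sides are free.
- squeeze (a joint): How far the push button is pressed into the grip, in m: 0 out, 0.007 fully in. Spring of 2 N at first, 5.5 N fully in; it springs out when let go.
- button_face (a point): Centre of the outer face of the push button, an aluminium plate 22 (x) x 32 mm high on the grip's +y side: 10 mm proud when out (y +23, z 121, basket down), 3 mm fully in; pressed towards -y. Grip plus button measure 36 mm along y, 29 with the button in: two fingers closing along y on the button and the plain -y side squeeze it in.
- shaker: Bystander: stainless steel cocktail shaker, 84 mm in diameter, 186 mm tall, standing. Origin: centre of its underside.
- jigger: Bystander: glass double-cone jigger, 48 mm in diameter, 92 mm tall, standing. Origin: centre of its underside.
- muddler: Bystander: bamboo muddler, 210 mm long along its x, 28 mm thick, lying flat behind the ice box. Origin: centre of its underside.

How it is judged:
By the outcome, as a careful person would: the job done as asked, in the order asked, and still so for the second after the job is handed in, while the arm keeps its last pose, push and grip.
It also fails if it takes over 48 s, if anything falls off the work surface, if the arm or the gripper's body presses on something with over 40 N, if the wrist force passes 120 N, or if a joint passes its speed limit or range.

### The arm

A 6-joint arm with a two-finger parallel gripper is mounted at the origin on the work surface. World frame = base frame: x ahead of the robot, y to its left, z up, the work surface at z = 0. Lengths are in mm, angles in degrees, forces in N, time in s.
With the tool pointing down it reaches from about 300 to 850 mm from the base axis. Payload 4.2 kg.
Tool frame: the origin (TCP) lies between the finger pads; the fingertips stand ahead of it and the grasp point (between the pads) lies 8 mm behind it (env.tip_reach is the x of the fingertips in the tool frame, in mm); x points along the fingers, y is the direction in which the jaws open and shut, and the axes are right-handed (so a half turn about x gives the same grasp; the last joint's range is limited). The gripper opens to 91 mm and grips with 3 to 60 N. Pads are 32 mm wide; open, the fingers measure 118 mm over their backs; the gripper's body (76 mm by 178 mm) begins 60 mm behind the grasp point.
Start: joints at [75.287, 18.312, 89.639, -0, 72.044, -1.146], TCP at [134.892, 558.969, 224.976] pointing down, gripper open.
Joint ranges: [-177.97, 177.97], [-48.28, 115.42], [12.27, 149.76], [-77.06, 257.06], [2.81, 150.46], [-146.56, 146.56]. Speed limits (degrees/s): [147.25, 147.25, 180, 180, 180, 180].

### API

Orientations are given as [roll, pitch, yaw] about the fixed x, y, z axes, in that order (R = Rz(yaw) Ry(pitch) Rx(roll)).
In Python, from workcell import env, cams gives the robot as it stands.
- The arm moves only by the tool arm_command, never from a script. Its argument "deltas" is a list of rows, each a list of 3 entries, a list of its own where there are three numbers: the opening, from 0 (shut) to 1 (fully open), then the shift along the world's x, y, z in mm, then the turn about the world's z in rad. A call has 1 to 20 rows; each row is the pose to reach, as a shift and turn from the pose commanded when the call began; what a row does not reach only later rows make up. A row lasts 1/10 s, in which the tool goes at most 50 mm and 8.59 degrees, less where a joint would pass 70% of its speed; a pose out of reach is approached as far as the arm can. A call with a gripper value outside its range is refused whole. The fingers move at their own pace and stop on an object; "grip_force" is the grip in N (left out, the last holds). Time passes only in rows, so rows that repeat a pose let the fingers close. It gives the time, the measured TCP pose, the force and the opening at its end, in the units of the state.
- env.state(): the state, without advancing time (a new reading comes with each control period).
- cams.grab_frame(name): name is "scene" or "top" or "wrist"; returns a dict with "img" (420x560x3 uint8, red, green, blue), "K" (3x3 intrinsics, pixels), "rvec" (rotation vector, rad) and "tvec" (3), from world to camera coordinates, as OpenCV has them. Camera axes: x right, y down, z forward; pixel columns grow to the right and rows downward; lengths in mm; the calibration is good to about 2 mm. A picture is of the moment at which its call begins. There is no depth.
- env.job_done(): hands the job in, once; it reports no verdict.
Trained networks look in a picture, given as the dict that the camera call returned (one of the last four; its "shot" number tells which), for a name from the list of things; names that differ only in an ending like _2 or _b are one class to them, and where a whole thing is asked for, a point or a joint stands for the part that bears it (a point fixed in the world has none). Each returns a list of dicts, best first, with "conf" (0 to 1); they miss things now and then, are a little off and sometimes report something else, mostly with a low value. They report only what shows in the picture. A call takes as long as a camera call.
- cams.silhouettes(picture, name): "region" (420x560 bool, what is visible of it) and "centre" ([column, row] in pixels, amid what is visible of it).
The state is a dict: "time_s": time; "qpos": joint angles; "qvel": joint speeds; "effort": joint torques, N m; "ee_pos": TCP position; "ee_rot": TCP orientation; "force": force on the tool from outside, world axes, zero at the start; "torque": the same for the moment, N m; "gripper_width": finger opening in mm.
Only numpy, scipy, OpenCV 4.12 (cv2) and the standard library are available. Lean on these libraries where they do the work, as an engineer would, in place of code of your own. Each camera call takes 0.05 s, during which the arm holds its last target.

## Working session

There is one attempt and no reset: what is moved stays moved. The work goes in short steps, Python scripts to look and compute and a tool call to move; the robot and the scene stay as the last step left them, time stands still between calls to the robot, and variables do not carry over. Pictures are saved under pics/ and viewed, and the job is handed in when it is done.

Besides the shell and the picture viewer there is one more tool, called after "Call:" in YAML: its name, and indented under it one key for each argument. arm_command: Moves the arm, as the interface text tells. Its arguments: {"type":"object","properties":{"deltas":{"type":"array","items":{"type":"array"}},"grip_force":{"type":"number"}},"required":["deltas"]}

```bash
ls; mkdir -p pics; python3 - <<'E'
from workcell import env, cams
import cv2
s=env.state();print(s['time_s'],s['ee_pos'],s['ee_rot'],s['gripper_width'],env.tip_reach)
for n in ("scene","top","wrist"):
    f=cams.grab_frame(n);cv2.imwrite(f'pics/a_{n}.png',f['img'][:,:,::-1])
    for k in ("icebox","keeper_tab","notch","head_top","button_face","shaker","jigger","muddler"):
        r=cams.silhouettes(f,k);print(n,k,[(round(d['conf'],2),[round(float(c)) for c in d['centre']],int(d['region'].sum())) for d in r[:2]])
E
```

```text
pics
0.0 [134.7806041  558.47868024 224.13203056] [ -90.85508139   89.90025815 -104.42340124] 91.23573693904515 11.0
scene icebox [(0.98, [241, 229], 4825)]
scene keeper_tab []
scene notch [(0.64, [243, 219], 2239)]
scene head_top [(0.82, [242, 218], 2261)]
scene button_face [(0.59, [252, 200], 50)]
scene shaker [(0.81, [127, 206], 2116)]
scene jigger [(0.57, [428, 230], 560)]
scene muddler [(0.8, [229, 274], 923)]
top icebox []
top keeper_tab [(0.73, [328, 264], 173)]
top notch [(0.84, [303, 235], 3117)]
top head_top [(0.61, [306, 238], 3276)]
top button_face [(0.5, [298, 229], 42)]
top shaker [(0.57, [412, 205], 1209)]
top jigger [(0.73, [306, 237], 5526)]
top muddler [(0.62, [301, 177], 570), (0.62, [306, 237], 3207)]
wrist icebox []
wrist keeper_tab []
wrist notch []
wrist head_top []
wrist button_face []
wrist shaker []
wrist jigger []
wrist muddler []
```

View pics/a_scene.png

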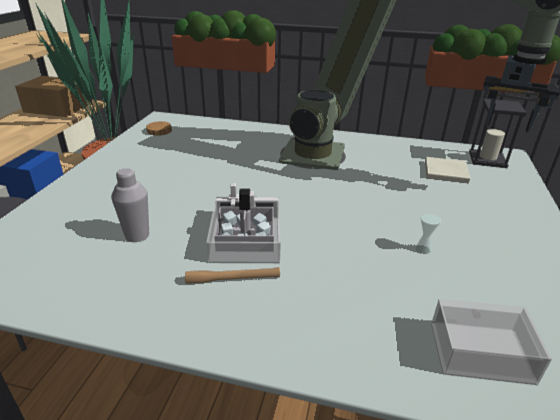

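View pics/a_top.png

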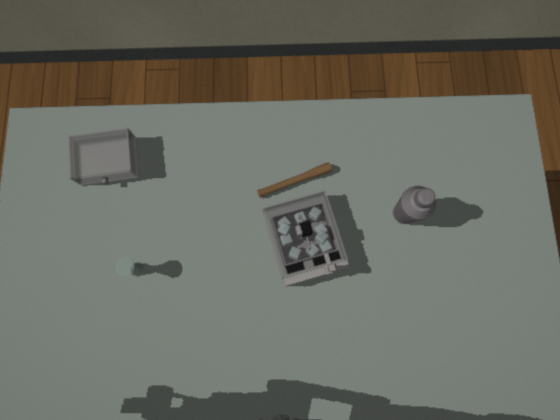

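View pics/a_wrist.png

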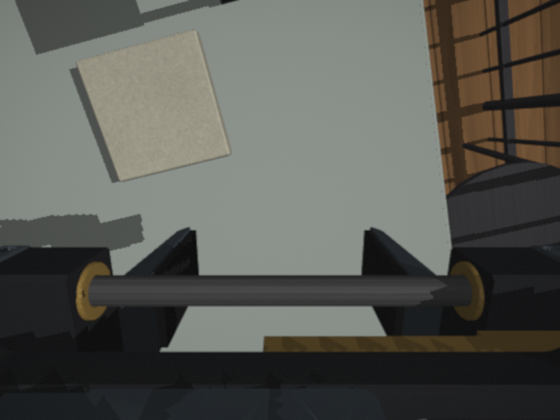

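Scene: the box is at about (241,229) with the black grip at (245,198) and the keeper at (234,190). Top: the box is at (306,238), with the front rail along the bottom from (285,280) to (345,263). I'll crop both views for detail.

```bash
cat > h.py <<'E'
import numpy as np, cv2
def P(f):
    R,_=cv2.Rodrigues(np.array(f['rvec'],float)); return np.array(f['K'],float),R,np.array(f['tvec'],float).reshape(3)
def ray(f,px):
    K,R,t=P(f); d=R.T@np.linalg.solve(K,[px[0],px[1],1.]); return -R.T@t,d/np.linalg.norm(d)
def atz(f,px,z):
    c,d=ray(f,px); return c+d*(z-c[2])/d[2]
def tri(*fp):
    A=np.zeros((3,3));b=np.zeros(3);L=[]
    for f,p in fp:
        c,d=ray(f,p);M=np.eye(3)-np.outer(d,d);A+=M;b+=M@c;L.append((c,d))
    x=np.linalg.solve(A,b); return x,[np.linalg.norm(np.cross(x-c,d)) for c,d in L]
def proj(f,X):
    K,R,t=P(f); return cv2.projectPoints(np.array(X,float).reshape(-1,3),np.array(f['rvec'],float),np.array(f['tvec'],float),K,None)[0].reshape(-1,2)
def save(f,n): 
    import pickle; pickle.dump({k:f[k] for k in('img','K','rvec','tvec')},open(n,'wb'))
E
python3 - <<'E'
from workcell import env, cams
import cv2,h
f=cams.grab_frame("top");h.save(f,'top.pkl');g=cams.grab_frame("scene");h.save(g,'scene.pkl')
a=cv2.resize(f['img'][185:295,250:360],None,fx=5,fy=5,interpolation=2)
b=cv2.resize(g['img'][175:265,200:295],None,fx=6,fy=6,interpolation=2)
cv2.imwrite('pics/b_top.png',a[:,:,::-1]);cv2.imwrite('pics/b_scene.png',b[:,:,::-1])
for p in ((306,238),(328,264)): print(h.atz(f,p,60))
for p in ((125,267),(412,205),(259,193),(330,168)): print(h.atz(f,p,30))
E
```

```text
[538.17194077 -81.53224876  60.        ]
[ 471.55083586 -133.48994635   60.        ]
[480.15913855 382.18274659  30.        ]
[ 622.95399902 -365.84090666   30.        ]
[666.51448289  36.10478639  30.        ]
[ 730.74867742 -155.78644959   30.        ]
```

View pics/b_top.png

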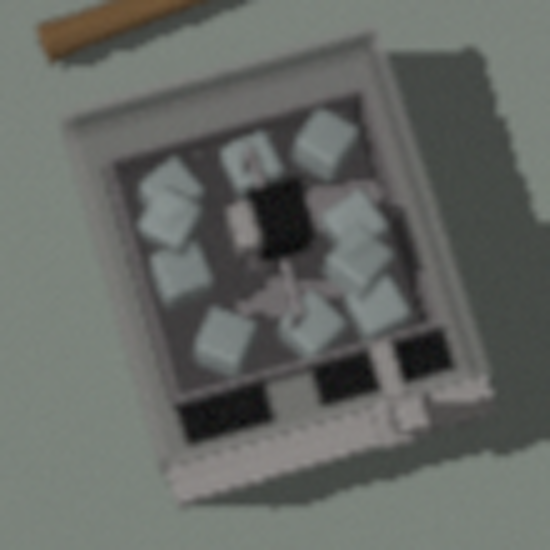

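View pics/b_scene.png

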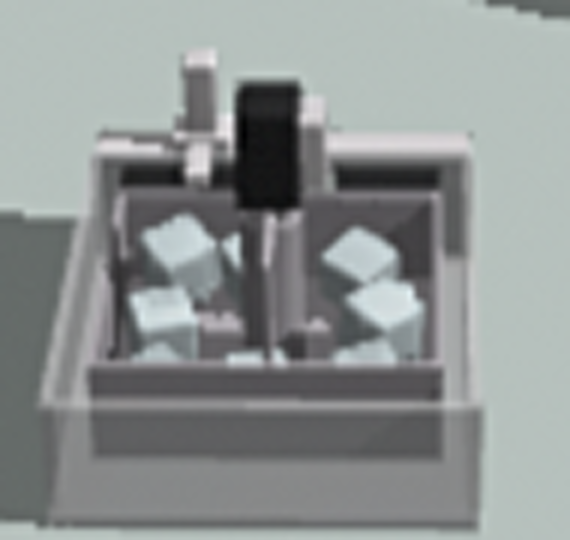

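Top crop: front rim corners are at crop (178,408), (443,330), (453,368) and (188,442). The rear box corners are at (65,125) and (375,38), the grip top is around (283,215), the keeper tab top is near (407,412), and the notch centre is near (295,400). The button is on the left side (+y). Next I'll fit the box pose jointly from both views.

```bash
cat > fit.py <<'E'
import pickle,numpy as np,h
from scipy.optimize import least_squares
f=pickle.load(open('top.pkl','rb'));g=pickle.load(open('scene.pkl','rb'))
T=lambda c:((c[0]+.5)/5-.5+250,(c[1]+.5)/5-.5+185)
S=lambda c:((c[0]+.5)/6-.5+200,(c[1]+.5)/6-.5+175)
obs=[(f,T(c),X) for c,X in [((178,408),(-65,70,58)),((443,330),(-65,-70,58)),((453,368),(-87,-70,58)),((188,442),(-87,70,58)),((65,125),(95,85,60)),((375,38),(95,-85,60)),((303,180),(15,-13,143)),((255,190),(15,13,143)),((295,392),(-76,12,58))]]
obs+=[(g,S(c),X) for c,X in [((42,405),(95,-85,60)),((483,407),(95,85,60)),((238,84),(-15,-13,143)),((299,84),(-15,13,143))]]
def W(p,X):
    c,s=np.cos(p[3]),np.sin(p[3]);return np.array([p[0]+c*X[0]-s*X[1],p[1]+s*X[0]+c*X[1],p[2]+X[2]])
r=lambda p:np.concatenate([h.proj(F,W(p,X))[0]-np.array(px) for F,px,X in obs])
s=least_squares(r,[540,-80,0,.25],x_scale=[10,10,10,.1],loss='soft_l1')
print(s.x[:3],np.degrees(s.x[3]));print(np.round(r(s.x).reshape(-1,2),1))
# keeper: tab top from both
kt=h.tri((f,T((407,410))),(g,S((199,56))));print('tab tri',kt)
c,sn=np.cos(s.x[3]),np.sin(s.x[3]);d=kt[0]-s.x[:3];print('in box',c*d[0]+sn*d[1],-sn*d[0]+c*d[1],d[2])
d=h.tri((f,T((283,218))),(g,S((269,90))));print('head',d,W(s.x,(0,0,143)))
E
python3 fit.py
```

```text
[549.95809329 -77.99535379  -1.86043513] 14.677920204201659
[[-0.1 -0. ]
 [ 0.4 -0.1]
 [ 1.1  0.8]
 [ 0.4  1.7]
 [-0.8 -2.1]
 [ 0.5 -2.6]
 [-0.3 -0.4]
 [-1.3  0.6]
 [ 0.   0.9]
 [-0.4  1. ]
 [ 0.   0.8]
 [-0.2 -0.5]
 [ 0.4 -0.4]]
tab tri (array([ 461.52755773, -136.35543795,  105.11802408]), [np.float64(1.3953555022460145), np.float64(1.3953555022461082)])
in box -100.33222673948586 -34.048543589267 106.97845920629216
head (array([548.34561518, -77.44345422, 144.81414842]), [np.float64(0.33143372046588354), np.float64(0.3314337204659025)]) [549.95809329 -77.99535379 141.13956487]
```

```bash
python3 - <<'E'
from workcell import env
from scipy.spatial.transform import Rotation as R
import numpy as np
s=env.state();m=R.from_euler('xyz',s['ee_rot'],degrees=True).as_matrix();print(np.round(m,3),np.degrees(np.arctan2(m[1,1],m[0,1])),s['time_s'],s['qpos'])
c,n=np.cos(np.radians(14.6)),np.sin(np.radians(14.6))
def W(x,y):return 549.5+c*x-n*y,-78+n*x+c*y
print(W(-104,-34),W(-104,12),W(0,0))
E
```

```text
[[ 0.     0.235  0.972]
 [ 0.     0.972 -0.235]
 [-1.     0.     0.   ]] 76.43283193948288 1.45 [ 7.52857365e+01  1.83116415e+01  8.96384692e+01 -1.93920900e-04
  7.20407776e+01 -1.14703559e+00]
(np.float64(457.4286044501409), np.float64(-137.11732505367084)) (np.float64(445.8334139709576), np.float64(-92.60270321150017)) (np.float64(549.5), np.float64(-78.0))
```

Call:
arm_command:
  deltas:
    - [1,[18,-38,3],-0.14]
    - [1,[36,-75,5],-0.29]
    - [1,[54,-113,7],-0.44]
    - [1,[72,-150,10],-0.58]
    - [1,[90,-188,12],-0.73]
    - [1,[108,-225,14],-0.88]
    - [1,[126,-263,16],-1.03]
    - [1,[144,-300,16],-1.18]
    - [1,[162,-338,16],-1.32]
    - [1,[180,-375,16],-1.47]
    - [1,[198,-413,16],-1.62]
    - [1,[216,-450,16],-1.77]
    - [1,[234,-488,16],-1.91]
    - [1,[252,-525,16],-2.06]
    - [1,[270,-563,16],-2.21]
    - [1,[288,-600,16],-2.36]
    - [1,[305,-640,16],-2.5]
    - [1,[317,-673,16],-2.65]
    - [1,[317,-673,16],-2.65]
    - [1,[317,-673,16],-2.65]
  grip_force: 20

```text
time_s: 3.45
ee_pos: [451.7, -114.3, 240.7]
ee_rot: [-52.4, 89.9, 142.1]
force: [-1.3, 0.3, -0.9]
gripper_width: 91.3
```

```bash
python3 - <<'E'
from workcell import env, cams
import cv2,h
s=env.state();print(s['time_s'],s['ee_pos'],s['ee_rot'],s['qpos'])
f=cams.grab_frame("wrist");h.save(f,'w1.pkl')
cv2.imwrite('pics/c_wrist.png',f['img'][:,:,::-1])
print(h.P(f)[1], h.ray(f,(280,210))[0])
E
```

```text
3.45 [ 451.6960372  -114.33829678  240.70195557] [-52.42649737  89.93938609 142.13872491] [-1.56352125e+01  7.83856816e+00  1.01401703e+02  2.42760453e-02
  7.08158410e+01  5.97915767e+01]
[[ 0.2506846  -0.9680671  -0.00182404]
 [-0.93556643 -0.24275171  0.25648989]
 [-0.24874221 -0.06259156 -0.96654519]] [521.94182421 -96.24382931 400.97122626]
```

View pics/c_wrist.png

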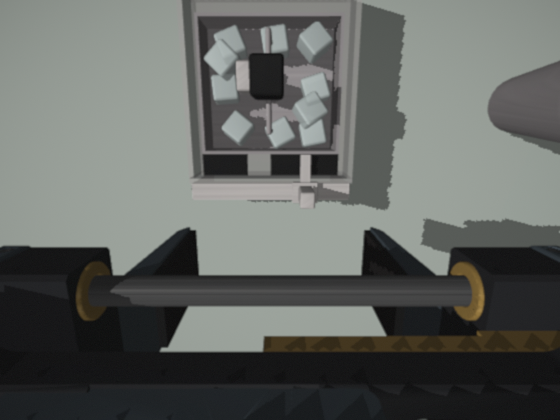

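The wrist view shows the box square to the tool. The grip top is at (266,75), the notch at (259,163), the bolt at (305,168) and the keeper tab top at (307,200).

```bash
python3 - <<'E'
import pickle,cv2
f=pickle.load(open('w1.pkl','rb'))
cv2.imwrite('pics/d_w.png',cv2.resize(f['img'][0:215,175:370],None,fx=4,fy=4,interpolation=2)[:,:,::-1][240:])
cv2.imwrite('pics/d_w0.png',cv2.resize(f['img'][0:150,175:370],None,fx=4,fy=4,interpolation=2)[:,:,::-1])
E
```

```text
(no output)
```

View pics/d_w.png

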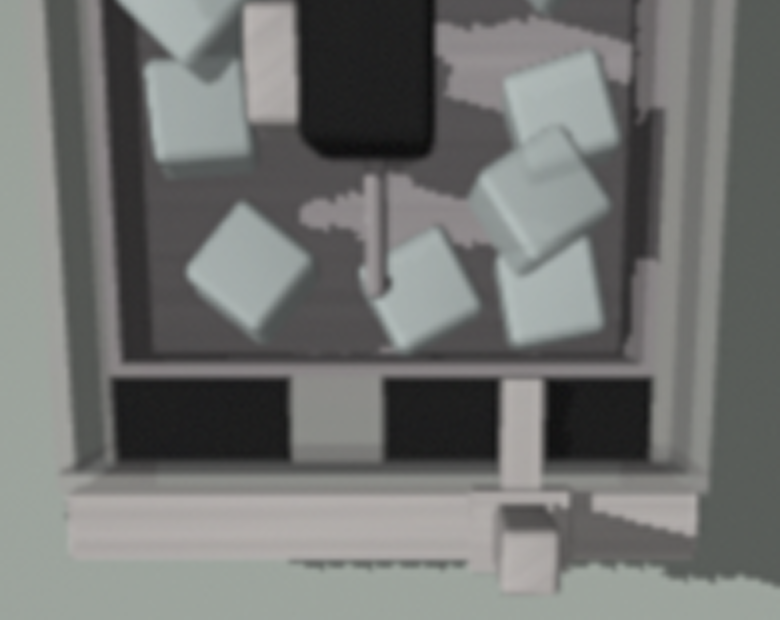

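View pics/d_w0.png

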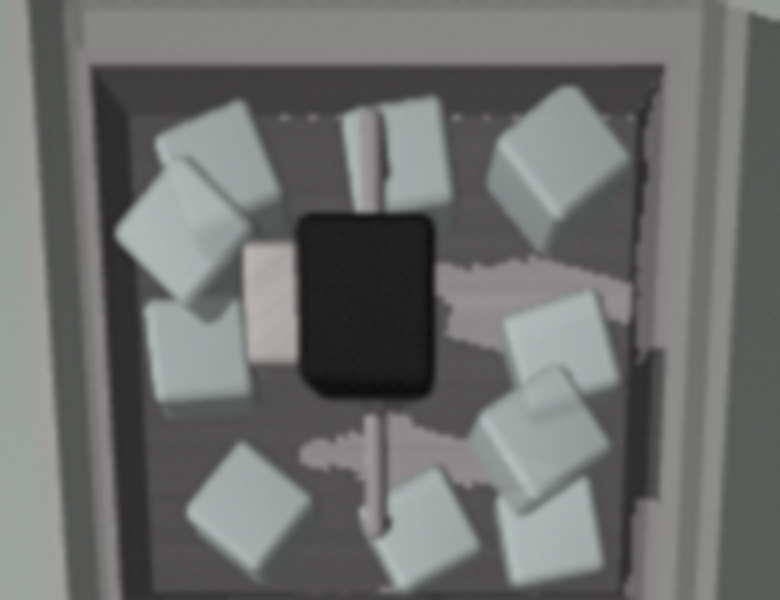

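```bash
cat > fit2.py <<'E'
import fit as F,pickle,numpy as np,h
from scipy.optimize import least_squares
w=pickle.load(open('w1.pkl','rb'))
A=lambda x,y:(175+(x+.5)/4-.5,(y+240+.5)/4-.5)
obs=F.obs+[(w,A(x,y),X) for x,y,X in [(118,462,(-87,70,58)),(650,462,(-87,-70,58)),(112,378,(-65,70,58)),(652,378,(-65,-70,58)),(290,425,(-77,24,58)),(384,425,(-77,0,58)),(298,-27,(15,13,143)),(435,-27,(15,-13,143))]]
r=lambda p:np.concatenate([h.proj(G,F.W(p,X))[0]-np.array(px) for G,px,X in obs])
s=least_squares(r,[540,-80,0,.25],x_scale=[10,10,10,.1],loss='soft_l1')
print('ALL',s.x[:3],np.degrees(s.x[3]));print(np.round(r(s.x).reshape(-1,2),1)[13:])
obs=obs[13:]
s2=least_squares(r,[540,-80,0,.25],x_scale=[10,10,10,.1]);print('W',s2.x[:3],np.degrees(s2.x[3]));print(np.round(r(s2.x).reshape(-1,2),1))
for p in (s.x,s2.x):
    c,n=np.cos(p[3]),np.sin(p[3])
    B=lambda q:(c*(q[0]-p[0])+n*(q[1]-p[1]),-n*(q[0]-p[0])+c*(q[1]-p[1]))
    print('tab',B(h.atz(w,A(529,565),103+p[2])),h.atz(w,A(529,565),103+p[2]),'bolt',B(h.atz(w,A(522,430),63+p[2])))
    print('tab tri',h.tri((w,A(529,565)),(F.f,F.T((407,410))),(F.g,F.S((199,56)))))
E
python3 fit2.py | sed -n '/ALL/,$p'
```

```text
ALL [551.95324774 -77.72334567  -1.36951212] 14.556544314571584
[[-0.2  0.3]
 [-0.1  0.2]
 [ 0.   0.2]
 [ 0.3  0.1]
 [ 0.3 -0. ]
 [-0.3 -0. ]
 [-1.2  0.4]
 [ 0.5  0.4]]
W [552.16428663 -77.79687019  -1.55680865] 14.487797805998104
[[-0.1 -0. ]
 [-0.1  0.1]
 [ 0.1 -0.1]
 [ 0.3 -0. ]
 [ 0.3 -0.2]
 [-0.2 -0.2]
 [-0.9  0.2]
 [ 0.7  0.2]]
tab (np.float64(-103.98681861448972), np.float64(-35.15265941757955)) [ 460.13950375 -137.88316884  101.63048788] bolt (np.float64(-77.69074333503706), np.float64(-35.92923839144292))
tab tri (array([ 461.19895111, -136.74346572,  105.05344655]), [np.float64(0.7342046847990261), np.float64(1.7237331180628315), np.float64(1.1256933024502476)])
tab (np.float64(-104.17445767955856), np.float64(-35.168971080611875)) [ 460.10083424 -137.90922244  101.44319135] bolt (np.float64(-77.8577735751539), np.float64(-35.91257620599239))
tab tri (array([ 461.19895111, -136.74346572,  105.05344655]), [np.float64(0.7342046847990261), np.float64(1.7237331180628315), np.float64(1.1256933024502476)])
```

Call:
arm_command:
  deltas:
    - [1,[8,-23,-20],0]
    - [1,[8.4,-23.6,-50],0]
    - [1,[8.4,-23.6,-85],0]
    - [1,[8.4,-23.6,-120],0]
    - [1,[8.4,-23.6,-145],0]
    - [1,[8.4,-23.6,-156],0]
    - [1,[8.4,-23.6,-156],0]
    - [0.5,[8.4,-23.6,-156],0]
    - [0.5,[8.4,-23.6,-156],0]
    - [0.5,[8.4,-23.6,-156],0]
  grip_force: 12

```text
time_s: 4.5
ee_pos: [461.1, -137.8, 86.2]
ee_rot: [145.9, 89.8, -19.5]
force: [0.7, 0.7, -0.2]
gripper_width: 70.2
```

```bash
python3 - <<'E'
from workcell import env, cams
import cv2,h
s=env.state();print(s['time_s'],s['ee_pos'],s['ee_rot'],s['gripper_width'])
f=cams.grab_frame("wrist");h.save(f,'w2.pkl')
cv2.imwrite('pics/e_wrist.png',f['img'][:,:,::-1])
E
```

```text
4.5 [ 461.12776799 -137.81473391   86.20668534] [145.86661576  89.84194955 -19.51966126] 70.2470288879715
```

View pics/e_wrist.png

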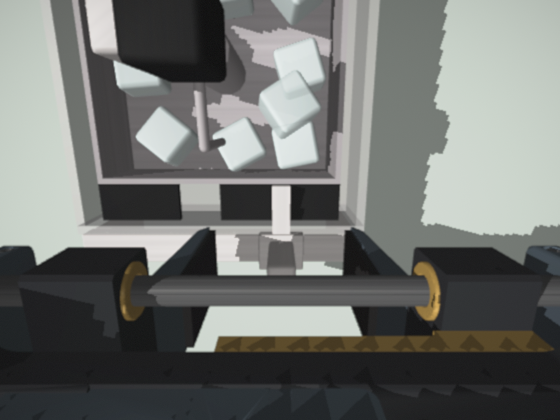

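The tab at (282,255) sits centred between the fingers at (205,270) and (357,270). The foot is visible below it, so I'll close.

Call:
arm_command:
  deltas:
    - [0,[0,0,0],0]
    - [0,[0,0,0],0]
    - [0,[0,0,0],0]
    - [0,[0,0,0],0]
    - [0,[0,0,0],0]
    - [0,[0,0,0],0]
    - [0,[0,0,0],0]
  grip_force: 12

```text
time_s: 5.25
ee_pos: [460.3, -137.8, 84.9]
ee_rot: [83.4, 90.0, -82.0]
force: [0.8, -0.7, -0.5]
gripper_width: 13.9
```

Gripped at 13.9 mm, which matches the 14 mm tab. Next I'll slide 47.5 mm along the box's +y.

Call:
arm_command:
  deltas:
    - [0,[-1,4,0],0]
    - [0,[-2.5,9.7,0],0]
    - [0,[-4,15.5,0],0]
    - [0,[-5.5,21.3,0],0]
    - [0,[-7,27.1,0],0]
    - [0,[-8.5,33,0],0]
    - [0,[-10,38.7,0],0]
    - [0,[-11.4,44,0],0]
    - [0,[-11.9,46,0],0]
    - [0,[-11.9,46,0],0]
    - [0,[-11.9,46,0],0]
    - [0,[-11.9,46,0],0]

```text
time_s: 6.45
ee_pos: [448.2, -91.2, 84.9]
ee_rot: [-74.6, 89.9, 120.0]
force: [-0.6, 2.6, -0.1]
gripper_width: 13.9
```

```bash
python3 - <<'E'
from workcell import env, cams
import cv2,h
s=env.state();print(s['time_s'],s['ee_pos'],s['force'],s['gripper_width'])
f=cams.grab_frame("wrist");h.save(f,'w3.pkl')
cv2.imwrite('pics/f_wrist.png',cv2.resize(f['img'][100:300,130:390],None,fx=3,fy=3,interpolation=2)[:,:,::-1])
E
```

```text
6.45 [448.20191766 -91.18032031  84.8913032 ] [-0.56635021  2.57873328 -0.14187948] 13.905233840806211
```

View pics/f_wrist.png

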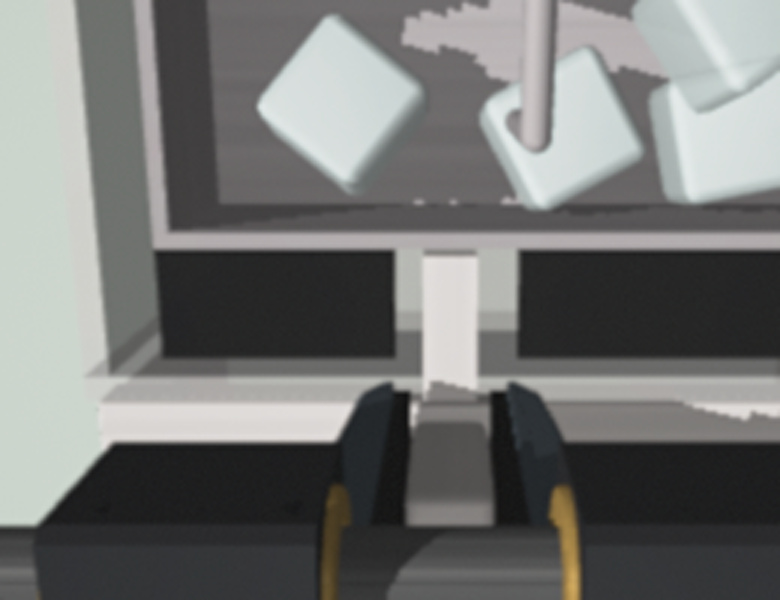

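The bolt spans crop columns 423–478 and the notch 394–518, so it is about 1 mm too far to +y. I'll nudge back 1 mm, release and rise.

Call:
arm_command:
  deltas:
    - [0,[0.3,-1,0],0]
    - [0,[0.3,-1,0],0]
    - [0,[0.3,-1,0],0]
    - [0.3,[0.3,-1,0],0]
    - [0.3,[0.3,-1,0],0]
    - [0.3,[0.3,-1,0],0]
    - [0.3,[0.3,-1,15],0]
    - [0.5,[0.3,-1,45],0]
    - [1,[0.3,-1,85],0]
    - [1,[0.3,-1,115],0]
    - [1,[0.3,-1,115],0]
    - [1,[0.3,-1,115],0]

```text
time_s: 7.7
ee_pos: [448.7, -92.7, 200.2]
ee_rot: [140.4, 89.9, -25.0]
force: [-1.0, -0.1, -1.0]
gripper_width: 64.3
```

```bash
python3 - <<'E'
from workcell import env, cams
import cv2,h
s=env.state();print(s['time_s'],s['ee_pos'],s['force'],s['gripper_width'])
f=cams.grab_frame("wrist");h.save(f,'w4.pkl')
cv2.imwrite('pics/g_wrist.png',cv2.resize(f['img'][40:240,150:410],None,fx=3,fy=3,interpolation=2)[:,:,::-1])
E
```

```text
7.7 [448.71426132 -92.73041379 200.20069997] [-0.99671815 -0.11711573 -1.02406678] 64.251321127837
```

View pics/g_wrist.png

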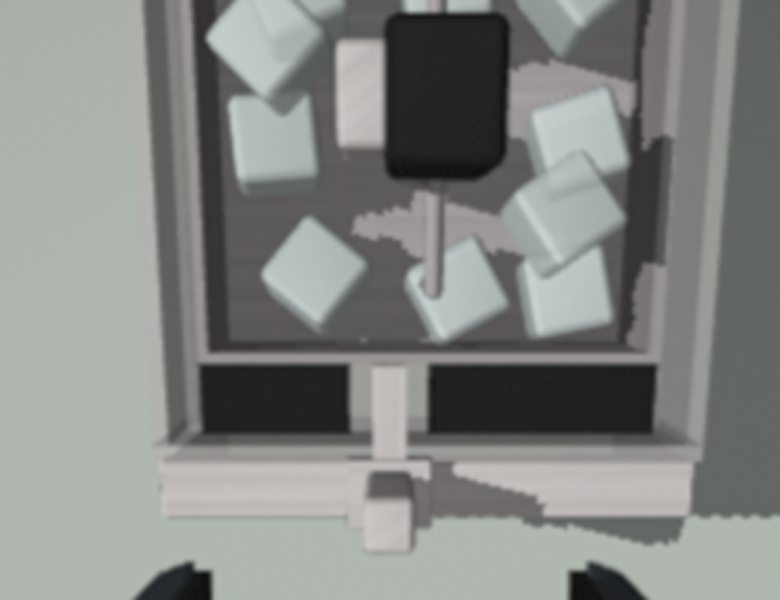

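The bolt (372–407) is centred in the notch (349–429). Now over the grip and down.

Call:
arm_command:
  deltas:
    - [1,[30,5,0],0]
    - [1,[65,10,0],0]
    - [1,[95,15,0],0]
    - [1,[103,16.2,0],0]
    - [1,[103,16.2,0],0]
    - [1,[103,16.2,0],0]
    - [1,[103,16.2,-25],0]
    - [1,[103,16.2,-50],0]
    - [1,[103,16.2,-75],0]
    - [1,[103,16.2,-87],0]
    - [1,[103,16.2,-87],0]
    - [1,[103,16.2,-87],0]
    - [1,[103,16.2,-87],0]

```text
time_s: 9.05
ee_pos: [552.5, -76.7, 114.4]
ee_rot: [153.8, 89.8, -11.6]
force: [0.2, -0.1, 0.7]
gripper_width: 91.2
```

```bash
python3 - <<'E'
from workcell import env, cams
import cv2,h
s=env.state();print(s['time_s'],s['ee_pos'],s['force'],s['gripper_width'])
f=cams.grab_frame("wrist")
g=cams.grab_frame("scene")
import numpy as np
cv2.imwrite('pics/h.png',np.hstack([cv2.resize(f['img'][150:420,100:460],None,fx=1.1,fy=1.1),cv2.resize(g['img'][130:270,170:310],(297,297),interpolation=2)])[:,:,::-1])
E
```

```text
9.05 [552.45229404 -76.65560198 114.39694937] [ 0.22472593 -0.06506677  0.74659323] 91.220208949817
```

View pics/h.png

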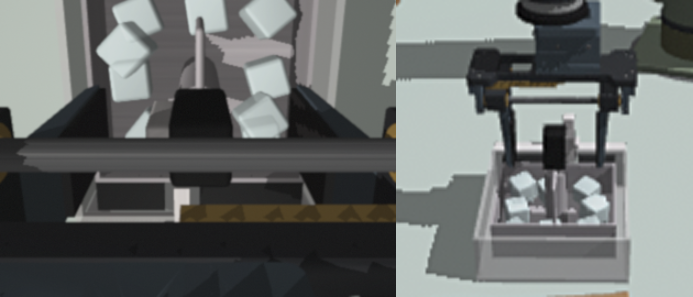

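The grip sits between the fingers with the button on the right in the scene view, and it looks centred. I'll close with 25 N.

Call:
arm_command:
  deltas:
    - [0,[0,0,0],0]
    - [0,[0,0,0],0]
    - [0,[0,0,0],0]
    - [0,[0,0,0],0]
    - [0,[0,0,0],0]
    - [0,[0,0,0],0]
    - [0,[0,0,0],0]
    - [0,[0,0,0],0]
  grip_force: 25

```text
time_s: 9.95
ee_pos: [551.5, -75.7, 113.0]
ee_rot: [-81.8, 89.9, 112.8]
force: [1.2, -7.8, -1.3]
gripper_width: 30.1
```

Call:
arm_command:
  deltas:
    - [0,[0,0,0],0]
    - [0,[0,0,0],0]
    - [0,[0,0,0],0]
    - [0,[0,0,0],0]
  grip_force: 30

```text
time_s: 10.35
ee_pos: [551.8, -77.2, 113.0]
ee_rot: [90.0, 89.9, -75.4]
force: [0.8, -5.6, -0.9]
gripper_width: 27.3
```

```bash
python3 - <<'E'
from workcell import env, cams
import cv2,h
s=env.state();print(s['time_s'],s['ee_pos'],s['force'],s['gripper_width'])
f=cams.grab_frame("wrist")
g=cams.grab_frame("scene")
s=env.state();print(s['time_s'],s['ee_pos'],s['force'],s['gripper_width'])
import numpy as np
cv2.imwrite('pics/i.png',np.hstack([cv2.resize(f['img'][150:420,100:460],None,fx=1.1,fy=1.1),cv2.resize(g['img'][165:235,210:280],(297,297),interpolation=2)])[:,:,::-1])
E
```

```text
10.35 [551.84536256 -77.23516672 112.95437918] [ 0.82223538 -5.61335724 -0.94575758] 27.324570381063836
10.45 [551.86130598 -77.23078696 112.96784773] [ 1.06607675 -4.47591027 -0.84558782] 27.011983831858185
```

View pics/i.png

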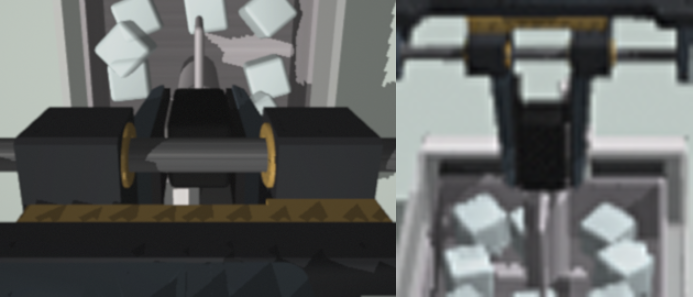

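The button is squeezed in between the fingers, with the opening at about 27 mm. Lifting in stages, first past the initial catch.

Call:
arm_command:
  deltas:
    - [0,[0,0,3],0]
    - [0,[0,0,7],0]
    - [0,[0,0,12],0]
    - [0,[0,0,17],0]
    - [0,[0,0,20],0]
    - [0,[0,0,20],0]
  grip_force: 26

```text
time_s: 11.05
ee_pos: [551.8, -77.1, 132.6]
ee_rot: [77.8, 89.9, -87.6]
force: [2.0, -4.7, -5.0]
gripper_width: 27.3
```

```bash
python3 - <<'E'
from workcell import env, cams
import cv2,h
g=cams.grab_frame("scene")
f=cams.grab_frame("wrist")
s=env.state();print(s['time_s'],s['ee_pos'],s['force'],s['gripper_width'])
import numpy as np
cv2.imwrite('pics/j.png',np.hstack([cv2.resize(f['img'][150:420,100:460],None,fx=1.1,fy=1.1),cv2.resize(g['img'][155:255,200:300],(297,297),interpolation=2)])[:,:,::-1])
E
```

```text
11.15 [551.7907235  -77.12618361 132.33175914] [ 2.05427947 -4.60566075 -4.86133112] 27.20747687255614
```

View pics/j.png

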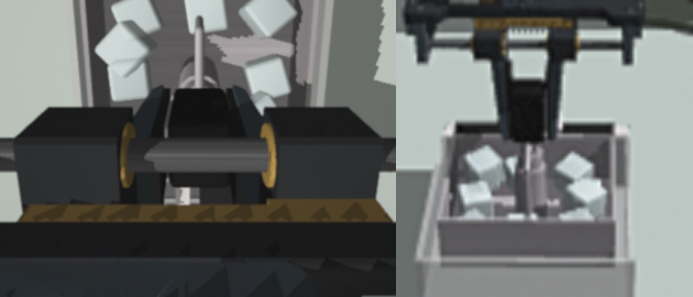

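The basket has risen 20 mm, the load is about 5 N, and the grip hasn't slipped between the fingers. On to the second stop.

Call:
arm_command:
  deltas:
    - [0,[0,0,5],0]
    - [0,[0,0,11],0]
    - [0,[0,0,17],0]
    - [0,[0,0,23],0]
    - [0,[0,0,29],0]
    - [0,[0,0,35],0]
    - [0,[0,0,41],0]
    - [0,[0,0,47],0]
    - [0,[0,0,53],0]
    - [0,[0,0,59],0]
    - [0,[0,0,65],0]
    - [0,[0,0,71],0]
    - [0,[0,0,75],0]
    - [0,[0,0,78],0]
    - [0,[0,0,78],0]
    - [0,[0,0,78],0]

```text
time_s: 12.75
ee_pos: [551.8, -77.1, 210.1]
ee_rot: [56.2, 89.9, -109.2]
force: [3.0, -4.5, -4.7]
gripper_width: 27.2
```

```bash
python3 - <<'E'
from workcell import env, cams
import cv2,h
g=cams.grab_frame("scene")
f=cams.grab_frame("wrist")
s=env.state();print(s['time_s'],s['ee_pos'],s['force'],s['gripper_width'])
import numpy as np
cv2.imwrite('pics/k.png',np.hstack([cv2.resize(f['img'][150:420,100:460],None,fx=1.1,fy=1.1),cv2.resize(g['img'][125:255,180:310],(297,297),interpolation=2)])[:,:,::-1])
E
```

```text
12.85 [551.78307904 -77.1282489  210.06190718] [ 1.67151148 -4.85703026 -4.37359722] 27.229672318013137
```

View pics/k.png

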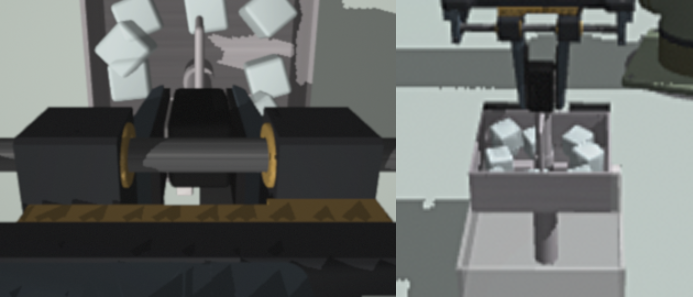

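The basket is at about 97 mm with no stop felt yet. I'll creep up to the stop.

Call:
arm_command:
  deltas:
    - [0,[0,0,1],0]
    - [0,[0,0,2],0]
    - [0,[0,0,3],0]
    - [0,[0,0,3.5],0]
    - [0,[0,0,3.5],0]
    - [0,[0,0,3.5],0]

```text
time_s: 13.45
ee_pos: [551.8, -77.1, 213.0]
ee_rot: [36.8, 89.9, -128.6]
force: [3.3, -5.2, -6.9]
gripper_width: 27.6
```

Call:
arm_command:
  deltas:
    - [0,[0,0,0.7],0]
    - [0,[0,0,1.2],0]
    - [0,[0,0,1.2],0]
    - [0,[0,0,1.2],0]
    - [0,[0,0,1.2],0]

```text
time_s: 13.95
ee_pos: [551.7, -77.1, 213.1]
ee_rot: [13.5, 89.9, -152.0]
force: [4.6, -4.8, -12.0]
gripper_width: 27.3
```

```bash
python3 - <<'E'
from workcell import env, cams
import cv2,h
g=cams.grab_frame("scene")
f=cams.grab_frame("wrist");t=cams.grab_frame("top")
s=env.state();print(s['time_s'],s['ee_pos'],s['force'],s['gripper_width'])
import numpy as np
cv2.imwrite('pics/l.png',np.hstack([cv2.resize(f['img'][150:420,100:460],None,fx=1.1,fy=1.1),cv2.resize(g['img'][125:255,180:310],(297,297),interpolation=2)])[:,:,::-1])
cv2.imwrite('pics/l2.png',t['img'][:,:,::-1])
E
```

```text
14.1 [551.74570243 -77.1435057  213.07809362] [  4.09341341  -5.14398117 -13.13266315] 27.437617326328542
```

View pics/l.png

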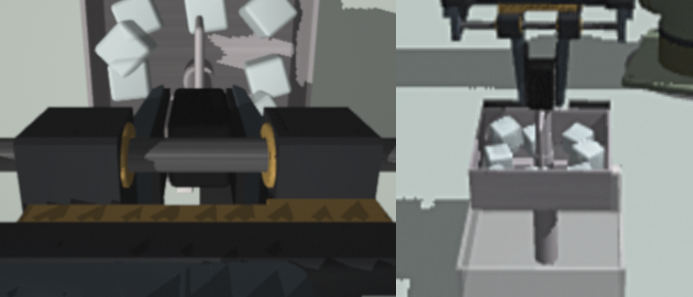

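View pics/l2.png

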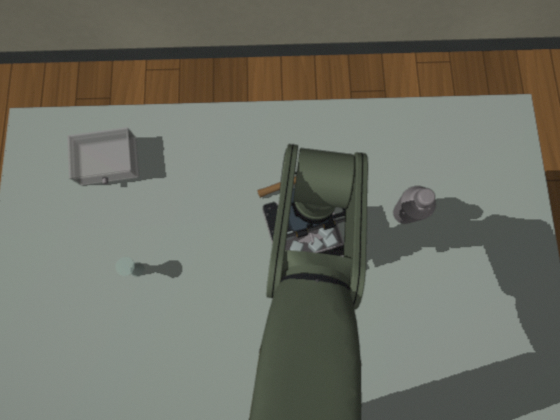

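Call:
arm_command:
  deltas:
    - [0,[0,0,-0.3],0]
    - [0,[0,0,-0.3],0]
    - [0,[0,0,-0.3],0]
    - [0,[0,0,-0.3],0]
    - [0,[0,0,-0.3],0]
    - [0,[0,0,-0.3],0]

```text
time_s: 14.7
ee_pos: [551.8, -77.2, 213.1]
ee_rot: [18.4, 89.9, -147.0]
force: [3.9, -5.3, -11.0]
gripper_width: 27.4
```

The grip is stable against the stop and held there, so I'll hand in.

```bash
python3 - <<'E'
from workcell import env
print(env.job_done());s=env.state();print(s['time_s'],s['ee_pos'],s['force'],s['gripper_width'])
E
```

```text
the job is handed in; nothing more can be done
None
the job is handed in; nothing more can be done
```

The basket is up at the second stop, and the arm is still holding the grip there with the button squeezed in. The job was handed in at about 14.7 s.

- **Keeper:** I slid it about 46.5 mm towards the box's +y and let go. In the wrist picture afterwards the bolt sat centred in the notch to within about 0.3 mm.
- **Lift:** I squeezed the grip and button along y and pulled straight up. It passed the first stop and rose 100 mm. There the tool stopped at z 213.1 while the downward force on it grew from about 5 N (the load) to 11–13 N. That is the second stop, and the fingers showed no slip.
- **Bystanders:** the shaker and jigger look unmoved in the last top picture, and so does the muddler as far as it shows; the arm hides part of it.

**Checks that disagreed:**
- With the button in, the fingers read 27.3 mm where 29 mm was expected. I put this down to give in the pads or the button's stop under 26 N. The basket passed both catches, so the button was in far enough.
- A steady sideways force of about 5 N on the tool remained while it held the grip.
- My fit put the box about 1.5 mm too low, which is within the camera calibration error.

The state could not be read after hand-in, so I did not check the final second.

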